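Change over the pots on the collage studio's hot plate

TASK

Slide the blue pot off the red heating ring into the green cooling ring, then slide the white pot from the black ring into the red ring, and only then flip the switch right over, away from the robot, to turn the heat on. Slide the pots flat along the plate without lifting or tipping them; each must end up standing wholly inside its ring and let go of. Do not knock over the jar.

Things in the scene. Friction and masses are not known exactly. Their poses are not given: they have to be found in the camera images.
- plate: fixed aluminium hot plate, 300 (own x) by 480 mm (own y), top face 35 mm above the table; origin at the centre of its underside. Three rings in a row along its y, 150 mm apart, 30 mm to +x of its centre line: red in the middle, green and black at the ends (either way round). A loose 180 mm paint brush lies along its far (+x) edge
- heat_ring: red painted ring, outer diameter 130 mm, inner diameter 114 mm, flat (no height) on the plate's top; origin at its centre, level with the plate's top face, z up, fixed to the plate
- cool_ring: green painted ring, outer diameter 130 mm, inner diameter 114 mm, flat (no height) on the plate's top; origin at its centre, level with the plate's top face, z up, fixed to the plate
- wait_ring: black painted ring, outer diameter 130 mm, inner diameter 114 mm, flat (no height) on the plate's top; origin at its centre, level with the plate's top face, z up, fixed to the plate
- blue_pot: open saucepan, blue enamel, 90 mm outside diameter, 60 mm high, wall 4 mm, 0.35-0.7 kg; origin at centre of underside, z up. Straight black handle along its own -x, from 43 to 127 mm from the origin, 16 mm wide, 10 mm thick, its middle 45 mm above the underside; ferrule 20 mm wide at its root, up to 54 mm. Starts on the red ring, handle roughly towards the robot
- white_pot: open saucepan, white enamel, 90 mm outside diameter, 60 mm high, wall 4 mm, 0.35-0.7 kg; origin at centre of underside, z up. Straight black handle along its own -x, from 43 to 127 mm from the origin, 16 mm wide, 10 mm thick, its middle 45 mm above the underside; ferrule 20 mm wide at its root, up to 54 mm. Starts on the black ring, handle roughly towards the robot
- switch_base: grey switch housing fixed to the table beside one end of the plate (left or right), 70 mm (own x) by 50 mm by 25 mm high; origin at the centre of its underside. The lever's hinge lies along its own y axis, 22 mm above the origin. Its own +x points roughly away from the robot
- switch_tip (a point): centre of the red ball, 26 mm diameter, on the end of the switch lever (a 10 mm rod), 80 mm from the hinge axis
- switch (a joint): angle of the switch lever in rad: 0 = off, leaning 0.5 rad from upright towards the housing's -x (the robot); 0.5 = upright; 1.0 = fully on, leaning 0.5 rad towards +x (away from the robot). It is a little stiff (about 1 N at the ball) and stays where it is left
- jar: closed amber glass jar with a yellow cap, 52 mm diameter, 85 mm high, standing on the table beside the other end of the plate; origin at the centre of its underside

How it is judged:
By the outcome, as a careful person would: the job done as asked, in the order asked, and still so for the second after the job is handed in, with the robot touching nothing.
It also fails if it takes over 58 s, if anything falls off the work surface, if the arm or the gripper's body presses on something with over 40 N, if the wrist force passes 120 N, or if a joint passes its speed limit or range.

ROBOT

A 6-joint arm with a two-finger parallel gripper is mounted at the origin on the work surface. World frame = base frame: x ahead of the robot, y to its left, z up, the work surface at z = 0. Lengths are in m, angles in rad, forces in N, time in s.
With the tool pointing down it reaches from about 0.35 to 0.775 m from the base axis. Payload 7.3 kg.
Tool frame: the origin (TCP) lies between the finger pads; the fingertips stand 14 mm ahead of it and the grasp point (between the pads) lies 5 mm behind it; z points along the fingers, y is the line along which they close (so a half turn about z gives the same grasp; the last joint's range is limited). The gripper opens to 92 mm and grips with 3 to 60 N. Pads are 19 mm wide; open, the fingers measure 130 mm over their backs; the gripper's body (75 mm by 190 mm) begins 47 mm behind the grasp point.
Start: joints at [1.164, 0.342, 1.524, -0, 1.275, -0.146], TCP at [0.135, 0.507, 0.241] pointing down, gripper open.
Joint ranges: [-2.53, 2.53], [-0.77, 2.02], [0.04, 2.7], [-1, 4.14], [0.28, 2.66], [-3.11, 3.11]. Speed limits (rad/s): [2.57, 2.57, 3.14, 3.14, 3.14, 3.14].

INTERFACE

Orientations are given as [roll, pitch, yaw] about the fixed x, y, z axes, in that order (R = Rz(yaw) Ry(pitch) Rx(roll)).
In Python, from cell import robot, eyes gives the robot as it stands. The module is installed in compiled form; this text tells all that it offers.
- The arm moves only by the shell command python3 -m handwheel 'ROWS' [FORCE]. ROWS is JSON, one flat list of numbers, 5 for each row, row after row: the shift along the world's x, y, z in mm, then the turn about the world's z in rad, then the opening, from 0 (shut) to 1 (fully open). In form: [x, y, z, spin, jaw, x, y, z, spin, jaw, ...]. A call has 1 to 8 rows; each row shifts and turns the commanded pose from where the row before left it; what a row does not reach is not made up. A row lasts 1/10 s, in which the tool goes at most 50 mm and 8.59 degrees, less where a joint would pass 70% of its speed; a pose out of reach is approached as far as the arm can. A call with a gripper value outside its range is refused whole. The fingers move at their own pace and stop on an object; FORCE is the grip in N (left out, the last holds). Time passes only in rows, so rows that do not move let the fingers close. It gives the time, the measured TCP pose, the force, the opening and the grip force at its end, in the units of the state.
- robot.observe(): the state, without advancing time (a new reading comes with each control period).
- eyes.read_camera(name): name is "scene" or "side" or "wrist"; returns (picture, depth): 420x560x3 uint8, blue, green, red; 420x560 float32, m along the optical axis (not along the pixel's ray), 0 where there is no reading.
- eyes.calibration(name): a dict with "fx", "fy", "cx", "cy" (pixels), "dist_coeffs" ([k1, k2, p1, p2, k3] as OpenCV has them; the pictures are not rectified), "world_to_cam" (4x4, takes a point from world to camera coordinates). Camera axes: x right, y down, z forward; pixel columns grow to the right and rows downward; lengths in m; the calibration is good to about 2 mm. A picture is of the moment at which its call begins: read the wrist's pose just before it. calibration takes no time and is no camera call; for the wrist camera it gives the pose at the moment of the call.
- robot.hand_in(): hands the job in; it is judged then, once.
The state is a dict: "time": time; "qpos": joint angles; "qvel": joint speeds; "joint_efforts": joint torques, N m; "tool_pos": TCP position; "tool_rot": TCP orientation; "contact_force": force on the tool from outside, world axes, zero at the start; "torque": the same for the moment, N m; "opening": finger opening in m; "grip_force": force on a finger pad.
Only numpy, scipy, OpenCV 4.12 (cv2) and the standard library are available. Lean on these libraries where they do the work, as an engineer would, in place of code of your own. Each camera call takes 0.05 s, during which the arm holds its last target. There are 200 camera calls.

## Working session

There is one attempt and no reset: what is moved stays moved. The work goes in short steps, Python scripts to look and compute and a shell command to move; the robot and the scene stay as the last step left them, time stands still between calls to the robot, and variables do not carry over. Pictures are saved under pics/ and viewed, at most 10 in all, crops included, and the job is handed in when it is done.

```bash
mkdir -p pics
cat > h.py <<'E'
import numpy as np, cv2
from cell import robot, eyes
def snap(n):
    c=eyes.calibration(n); p,d=eyes.read_camera(n); return p,d,c
def cloud(d,c):
    h,w=d.shape; u,v=np.meshgrid(np.arange(w),np.arange(h))
    K=np.array([[c["fx"],0,c["cx"]],[0,c["fy"],c["cy"]],[0,0,1.]])
    n=cv2.undistortPoints(np.stack([u,v],-1).reshape(-1,1,2).astype(float),K,np.array(c["dist_coeffs"],float)).reshape(h,w,2)
    P=np.dstack([n*d[...,None],d]); T=np.linalg.inv(np.array(c["world_to_cam"]))
    return P@T[:3,:3].T+T[:3,3]
E
python3 - <<'E'
from h import *
for n in("scene","side"):
    p,d,c=snap(n); cv2.imwrite(f"pics/{n}0.png",p); np.savez(f"{n}0.npz",p=p,W=cloud(d,c),d=d)
print(robot.observe())
E
```

```text
{'time': 0.1, 'qpos': array([ 1.16400401e+00,  3.42637923e-01,  1.52494353e+00, -3.24467818e-07,
        1.27539923e+00, -1.45988304e-01]), 'qvel': array([-9.69246650e-05, -1.80936307e-03, -2.05217096e-03, -2.92125721e-03,
       -1.85525260e-04,  4.09618774e-04]), 'joint_efforts': array([ 1.99126598e-04, -4.32011247e+01, -2.44694960e+01,  7.19462684e-02,
        5.26215881e-02, -3.11277063e-05]), 'tool_pos': array([0.1352061 , 0.5069244 , 0.24011461]), 'tool_rot': array([-3.14021935e+00, -2.01609786e-04,  2.88078860e+00]), 'contact_force': array([ 0.32153756, -0.40426178, -0.08225602]), 'torque': array([ 0.01477512, -0.03317327, -0.02558284]), 'grip_force': 0.0, 'opening': 0.09171318998763325}
```

View pics/scene0.png

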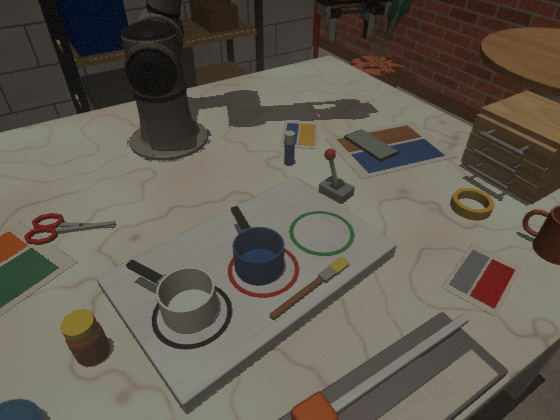

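View pics/side0.png

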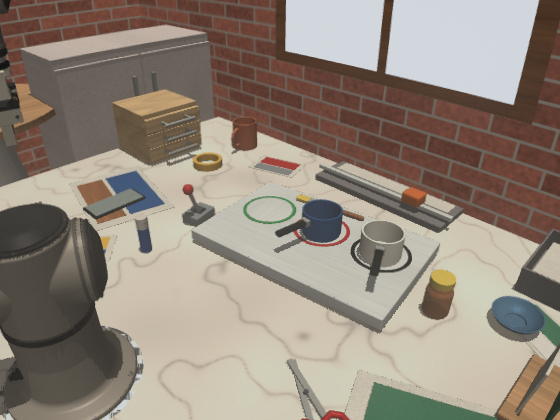

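The scene view shows the white pot on black (190,300), the blue pot on red (260,260), the green ring (322,232), the switch ball (330,154) and the jar (85,335). The side view agrees. Next I'll locate these in the world frame.

```bash
cat > loc.py <<'E'
from h import *
from scipy.optimize import least_squares
def circ(P,r=None):
    f=lambda q:np.hypot(P[:,0]-q[0],P[:,1]-q[1])-(q[2] if r is None else r)
    x0=list(P[:,:2].mean(0))+([.05] if r is None else [])
    return least_squares(f,x0,loss='soft_l1',f_scale=.002).x
def feats(p,W,d):
    hsv=cv2.cvtColor(p,cv2.COLOR_BGR2HSV).astype(int);H,S,V=np.moveaxis(hsv,-1,0)
    x,y,z=np.moveaxis(W,-1,0); ok=(d>0)&(x>.3)&(x<.85)&(abs(y)<.5)
    o={}
    flat=ok&(abs(z-.035)<.008)
    o['green']=flat&(H>45)&(H<85)&(S>80); o['red']=flat&((H<8)|(H>172))&(S>130)
    o['black']=flat&(V<60)
    o['ball']=ok&((H<8)|(H>172))&(S>130)&(z>.06)&(z<.13)
    o['handle']=ok&(z>.072)&(z<.1)&(V<60)&(S<110)
    o['rim']=ok&(z>.088)&(z<.105)
    o['bluerim']=o['rim']&(H>100)&(H<130)&(S>90)
    o['whiterim']=o['rim']&(S<70)&(V>80)
    o['cap']=ok&(H>20)&(H<35)&(S>130)&(z>.06)&(z<.1)
    return o
E
python3 - <<'E'
from loc import *
for n in("scene","side"):
    D=np.load(n+"0.npz"); p,W,d=D['p'],D['W'],D['d']; f=feats(p,W,d); print(n)
    for k,m in f.items():
        P=W[m]
        if len(P)<5: print(k,len(P)); continue
        s=f"{k} {len(P)} mean {P.mean(0).round(3)} lo {np.percentile(P,2,0).round(3)} hi {np.percentile(P,98,0).round(3)}"
        if k in('green','red','bluerim','whiterim','black'): s+=f" circ {circ(P).round(4)}"
        print(s)
    x,y,z=np.moveaxis(W,-1,0)
    m=(abs(z-.035)<.004)&(d>0)&(x>.3)&(x<.9)&(abs(y)<.5); print('plate',len(W[m]),cv2.minAreaRect(W[m][:,:2].astype(np.float32)))
E
```

```text
scene
green 416 mean [0.571 0.106 0.035] lo [0.503 0.049 0.033] hi [0.626 0.172 0.037] circ [0.5638 0.1112 0.061 ]
red 466 mean [ 0.622 -0.016  0.035] lo [ 0.539 -0.1    0.033] hi [0.832 0.467 0.039] circ [ 0.5848 -0.0366  0.0615]
black 1262 mean [ 0.64  -0.075  0.035] lo [ 0.449 -0.354  0.028] hi [0.845 0.479 0.042] circ [ 3.0969 -0.6187  2.5198]
ball 109 mean [0.594 0.334 0.09 ] lo [0.414 0.227 0.061] hi [0.837 0.487 0.11 ]
handle 1506 mean [ 0.555 -0.092  0.083] lo [ 0.46  -0.247  0.073] hi [ 0.624 -0.001  0.094]
rim 1237 mean [ 0.591 -0.083  0.093] lo [ 0.425 -0.228  0.088] hi [0.804 0.471 0.102]
bluerim 184 mean [ 0.586 -0.048  0.095] lo [ 0.536 -0.085  0.093] hi [0.622 0.    0.096] circ [ 0.5787 -0.0422  0.0425]
whiterim 485 mean [ 0.601 -0.173  0.094] lo [ 0.539 -0.229  0.088] hi [0.645 0.001 0.096] circ [ 0.6021 -0.1862  0.043 ]
cap 757 mean [ 0.57  -0.343  0.083] lo [ 0.547 -0.363  0.073] hi [ 0.59  -0.322  0.086]
plate 27781 ((0.6204521656036377, 0.05968204140663147), (0.48632973432540894, 0.8506062030792236), 1.5806337594985962)
side
green 148 mean [0.554 0.101 0.035] lo [
[... 313 characters left out ...]
 51 mean [0.412 0.23  0.104] lo [0.406 0.224 0.099] hi [0.421 0.241 0.11 ]
handle 149 mean [ 0.517 -0.182  0.084] lo [ 0.486 -0.247  0.078] hi [ 0.551 -0.036  0.087]
rim 782 mean [ 0.578 -0.08   0.093] lo [ 0.408 -0.23   0.088] hi [0.802 0.467 0.102]
bluerim 56 mean [ 0.56  -0.061  0.095] lo [ 0.533 -0.087  0.093] hi [ 0.611 -0.001  0.097] circ [ 0.577  -0.0432  0.0426]
whiterim 477 mean [ 0.591 -0.154  0.093] lo [ 0.525 -0.231  0.088] hi [0.643 0.001 0.096] circ [ 0.5733 -0.1114  0.0933]
cap 294 mean [ 0.564 -0.345  0.085] lo [ 0.545 -0.364  0.083] hi [ 0.584 -0.325  0.087]
plate 14766 ((0.6295813322067261, -0.008091449737548828), (0.49758967757225037, 0.9982430934906006), 2.73954176902771)
```

Run:
```python
from loc import *
for n in("scene","side"):
    D=np.load(n+"0.npz"); p,W,d=D['p'],D['W'],D['d']; f=feats(p,W,d); print(n)
    for nm,c in(('blue',(.578,-.0425)),('white',(.602,-.186))):
        P=W[f[nm+'rim']]; P=P[np.hypot(P[:,0]-c[0],P[:,1]-c[1])<.055]; c2=circ(P,.043); 
        Q=W[f['handle']]; v=Q[:,:2]-c2; r=np.hypot(*v.T); m=(r>.06)&(r<.135)&(v[:,0]<0); 
        print(nm,c2.round(4),'handle mean dir',np.arctan2(-v[m][:,1].mean(),-v[m][:,0].mean()).round(3),'r',np.percentile(r[m],[2,98]).round(3),'tip',Q[m][r[m]>.11].mean(0).round(3),m.sum())
    x,y,z=np.moveaxis(W,-1,0)
    b=f['ball']&(x<.5)&(y<.3); print('ball',W[b].mean(0).round(4),b.sum())
    m=(d>0)&(abs(z-.025)<.004)&(x>.37)&(x<.52)&(y>.17)&(y<.29); print('sw top',m.sum(),cv2.minAreaRect(W[m][:,:2].astype(np.float32)))
    print('cap',W[f['cap']&(z>.08)].mean(0), 'campos',np.linalg.inv(eyes.calibration(n)['world_to_cam'])[:3,3])
    P=W[(d>0)&(abs(z-.04)<.008)&(x>.55)&(x<.75)&(y>-.2)&(y<.2)&(cv2.cvtColor(p,cv2.COLOR_BGR2HSV)[...,1]>110)&(cv2.cvtColor(p,cv2.COLOR_BGR2HSV)[...,0]<30)&(x>.65)]
    print('brush',P.min(0),P.max(0))
```

```text
scene
blue [ 0.5786 -0.0421] handle mean dir -0.122 r [0.061 0.123] tip [ 0.462 -0.028  0.084] 186
white [ 0.6021 -0.1866] handle mean dir -0.023 r [0.062 0.13 ] tip [ 0.512 -0.195  0.084] 458
ball [0.4236 0.2335 0.1045] 61
sw top 308 ((0.4472620487213135, 0.24301788210868835), (0.073142871260643, 0.04946254938840866), 17.16700553894043)
cap [ 0.56858439 -0.34290336  0.08417349] campos [ 1.0226469  -0.28463959  0.60060484]
brush [ 0.65007605 -0.08239926  0.03909578] [0.68958667 0.09910546 0.04714875]
side
blue [ 0.5773 -0.0429] handle mean dir -0.042 r [0.061 0.11 ] tip [ 0.46  -0.034  0.078] 29
white [ 0.5992 -0.1881] handle mean dir 0.466 r [0.062 0.125] tip [ 0.493 -0.242  0.083] 101
ball [0.4124 0.2302 0.1041] 51
sw top 241 ((0.41967999935150146, 0.22940295934677124), (0.13745452463626862, 0.05967625230550766), 28.363693237304688)
cap [ 0.56412248 -0.34496324  0.08549973] campos [-0.09966669 -0.57366496  0.61352791]
brush [ 0.65045433 -0.08256337  0.04031989] [0.68527026 0.09405707 0.0466617 ]
```

```bash
python3 -m handwheel '[26,-38.6,0,0.01,1,26,-38.6,0,0.01,1,26,-38.6,0,0.01,1,26,-38.6,0,0.01,1,26,-38.6,0,0.01,1,26,-38.6,0,0.01,1,26,-38.6,0,0.01,1]' && python3 -m handwheel '[26,-38.6,0,0.01,1,26,-38.6,0,0.01,1,26,-38.6,0,0.01,1,26,-38.6,0,0.01,1,26,-38.6,0,0.01,0.5,26,-38.6,0,0.01,0.5,26,-38.6,0,0.01,0.5,0,0,0,0,0.5]'
python3 - <<'E'
from loc import *
p,d,c=snap("wrist"); W=cloud(d,c); cv2.imwrite("pics/w1.png",p); np.savez("w1.npz",p=p,W=W,d=d)
f=feats(p,W,d); print(robot.observe()['tool_pos'],robot.observe()['tool_rot'])
for nm,c in(('blue',(.578,-.0425)),('white',(.602,-.186))):
    Q=W[f['handle']]; v=Q[:,:2]-c; r=np.hypot(*v.T); m=(r>.06)&(r<.135)&(v[:,0]<0)&((v[:,1]>-.03) if nm=='blue' else (v[:,1]<.02))
    if m.sum()>9:
        l=cv2.fitLine(Q[m][:,:2].astype(np.float32),cv2.DIST_HUBER,0,.01,.01).ravel(); print(nm,m.sum(),l,np.arctan2(l[1],l[0]),Q[m].mean(0),Q[m].min(0),Q[m].max(0))
E
```

```text
time: 0.8
tool_pos: [0.3178, 0.2354, 0.2407]
tool_rot: [3.141, -0.0, 2.952]
contact_force: [1.1, -0.1, 0.6]
opening: 0.0919
grip_force: 0.0
time: 1.6
tool_pos: [0.5016, -0.0375, 0.2399]
tool_rot: [-3.14, 0.001, 3.016]
contact_force: [-0.6, -0.0, -0.5]
opening: 0.0644
grip_force: 0.0
[ 0.49994864 -0.03514068  0.23980833] [ 3.14146968e+00 -1.34092154e-03  3.01700997e+00]
blue 1018 [ 0.9912803  -0.13176998  0.48426178 -0.03219113] -0.13215433 [ 0.4842618  -0.03219113  0.08617108] [ 0.45163353 -0.04315049  0.08155465] [ 0.51902486 -0.02094433  0.08845661]
white 533 [ 0.8605639   0.5093425   0.50023085 -0.23472622] 0.5344206 [ 0.50281209 -0.23463401  0.08542317] [ 0.48549291 -0.24863946  0.07855992] [ 0.52021829 -0.22028824  0.08842794]
```

View pics/w1.png

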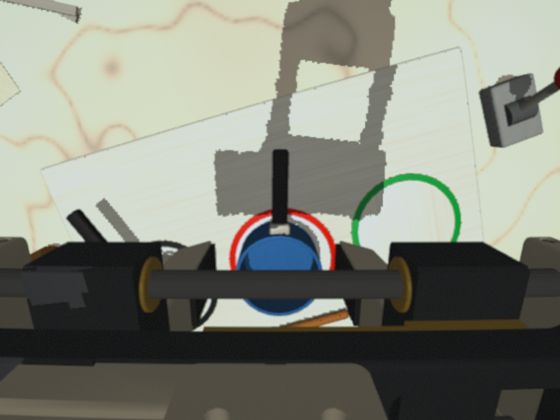

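The wrist view shows the blue handle at (280,190), centred between the fingers and aligned with them, so I'll descend and grip.

```bash
python3 -m handwheel '[-1,1,-45,0,0.5,0,0,-45,0,0.5,0,0,-40,0,0.5,0,0,-24,0,0.5,0,0,-10,0,0.5,0,0,0,0,0.5,0,0,0,0,0,0,0,0,0,0]' 30 && python3 -m handwheel '[0,0,0,0,0,0,0,0,0,0,0,0,0,0,0]' 30
```

```text
time: 2.45
tool_pos: [0.4993, -0.0321, 0.0783]
tool_rot: [-3.141, 0.003, 3.021]
contact_force: [0.7, -0.8, 0.3]
opening: 0.0344
grip_force: 0.0
time: 2.75
tool_pos: [0.4987, -0.0323, 0.0774]
tool_rot: [-3.141, 0.001, 3.021]
contact_force: [-1.6, -0.9, 2.5]
opening: 0.0157
grip_force: 29.9
```

```bash
python3 -m handwheel '[-0.5,4,0,0,0,-1,10,0,0,0,-1,10,0,0,0,-1,10,0,0,0,-1,10,0,0,0,-1,10,0,0,0,-1,10,0,0,0,-1,10,0,0,0]' && python3 -m handwheel '[-1,10,0,0,0,-1,10,0,0,0,-1,10,0,0,0,-1,10,0,0,0,-1,10,0,0,0,-1,10,0,0,0,-1,10,0,0,0,-1,6,0,0,0]'  && python3 -m handwheel '[0,2,0,0,0,0,0,0,0,0,0,0,0,0,0]'
python3 - <<'E'
from loc import *
p,d,c=snap("scene"); W=cloud(d,c); cv2.imwrite("pics/s2.png",p); f=feats(p,W,d)
P=W[f['bluerim']&(W[...,1]>.02)]; print(len(P),circ(P,.043),P[:,2].min(),P[:,2].max(),robot.observe()['tool_pos'])
G=W[f['green']]; print(len(G),circ(G,.061))
E
```

```text
time: 3.55
tool_pos: [0.4909, 0.0427, 0.0769]
tool_rot: [-3.142, 0.0, 3.021]
contact_force: [1.0, -4.0, 5.1]
opening: 0.0154
grip_force: 30.0
time: 4.35
tool_pos: [0.4826, 0.1189, 0.0768]
tool_rot: [-3.142, 0.0, 3.021]
contact_force: [0.4, -3.5, 5.8]
opening: 0.0159
grip_force: 30.0
time: 4.65
tool_pos: [0.4825, 0.1208, 0.0769]
tool_rot: [3.141, -0.0, 3.021]
contact_force: [0.2, -2.0, 6.5]
opening: 0.0158
grip_force: 29.9
194 [0.56288842 0.11117601] 0.0882476478693317 0.09708553695877842 [0.4825003  0.12076605 0.07689903]
318 [0.56386683 0.11124893]
```

View pics/s2.png

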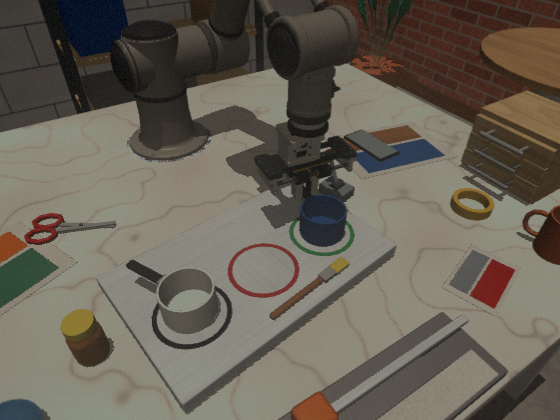

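The blue pot is centred on the green ring to about 1 mm, at (323,222). I'll release it and go over to the white handle.

```bash
python3 -m handwheel '[0,0,0,0,0.4,0,0,0,0,0.4,0,0,0,0,0.4,0,0,15,0,0.4,0,0,40,0,0.4,0,0,45,0,0.4]' && python3 -m handwheel '[4.5,-34,0,0.09,0.4,4.5,-34,0,0.09,0.4,4.5,-34,0,0.09,0.4,4.5,-34,0,0.09,0.4,4.5,-34,0,0.09,0.4,4.5,-34,0,0.09,0.4,4.5,-34,0,0.045,0.4]' && python3 -m handwheel '[4.5,-34,0,0,0.4,4.5,-34,0,0,0.4,5,-37,20,0,0.4,0,0,0,0,0.4]'
python3 - <<'E'
from loc import *
p,d,c=snap("wrist"); W=cloud(d,c); cv2.imwrite("pics/w2.png",p)
f=feats(p,W,d); print(robot.observe()['tool_pos'],robot.observe()['tool_rot'])
Q=W[f['handle']]; v=Q[:,:2]-(.602,-.1868); r=np.hypot(*v.T); m=(r>.06)&(r<.132)&(v[:,0]<0)&(v[:,1]<.02)
l=cv2.fitLine(Q[m][:,:2].astype(np.float32),cv2.DIST_HUBER,0,.01,.01).ravel(); print(m.sum(),l,np.arctan2(l[1],l[0]),Q[m].min(0),Q[m].max(0))
E
```

```text
time: 5.3
tool_pos: [0.4814, 0.12, 0.1764]
tool_rot: [-3.141, -0.005, 3.021]
contact_force: [0.7, -0.3, 0.1]
opening: 0.0366
grip_force: 0.0
time: 6.0
tool_pos: [0.5141, -0.1191, 0.1763]
tool_rot: [3.14, -0.001, -2.674]
contact_force: [0.9, -0.1, 0.9]
opening: 0.0369
grip_force: 0.0
time: 6.4
tool_pos: [0.5294, -0.2275, 0.1982]
tool_rot: [-3.138, 0.002, -2.681]
contact_force: [1.5, 0.3, 0.6]
opening: 0.037
grip_force: 0.0
[ 0.52863869 -0.22503677  0.19704229] [-3.14066814e+00  8.74484096e-04 -2.68038908e+00]
1429 [ 0.8956652   0.44472888  0.5172571  -0.23112161] 0.46087155 [ 0.48501295 -0.25121513  0.08256683] [ 0.55218278 -0.20838766  0.08844285]
```

View pics/w2.png

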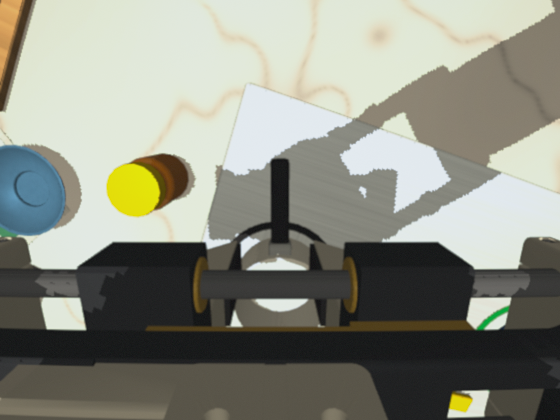

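The white handle at (280,200) is aligned between the fingers, and the jar at (150,185) is clear.

```bash
python3 -m handwheel '[0,0,-40,0,0.4,0,0,-40,0,0.4,0,0,-28,0,0.4,0,0,-12,0,0.4,0,0,0,0,0.4,0,0,0,0,0,0,0,0,0,0,0,0,0,0,0]' 30 && python3 -m handwheel '[0,0,0,0,0,0,0,0,0,0]' 30
python3 - <<'E'
from loc import *
p,d,c=snap("scene"); W=cloud(d,c); f=feats(p,W,d)
m=lambda k,y0,y1:W[f[k]&(W[...,1]>y0)&(W[...,1]<y1)&(W[...,0]>.5)&(W[...,0]<.68)]
P=m('whiterim',-.25,-.13); P=P[np.hypot(P[:,0]-.602,P[:,1]+.187)<.055]; print(len(P),circ(P,.043)); print('red',circ(m('red',-.12,.04),.061)); print('blue',circ(m('bluerim',.04,.18),.043))
E
```

```text
time: 7.25
tool_pos: [0.5291, -0.2234, 0.0782]
tool_rot: [-3.139, 0.001, -2.677]
contact_force: [-0.5, -0.3, -0.5]
opening: 0.0172
grip_force: 0.0
time: 7.45
tool_pos: [0.5289, -0.2236, 0.0779]
tool_rot: [-3.14, 0.001, -2.678]
contact_force: [-1.4, -0.1, 5.7]
opening: 0.0154
grip_force: 30.0
544 [ 0.60234776 -0.1867191 ]
red [ 0.58512717 -0.03722319]
blue [0.56311856 0.11126257]
```

```bash
python3 -m handwheel '[-0.5,5,0,0,0,-1,10,0,0,0,-1,10,0,0,0,-1,10,0,0,0,-1,10,0,0,0,-1.5,10,0,0,0,-1,10,0,0,0,-1.5,10,0,0,0]' && python3 -m handwheel '[-1,10,0,0,0,-1,10,0,0,0,-1.5,10,0,0,0,-1,10,0,0,0,-1,10,0,0,0,-1,10,0,0,0,-1.5,10,0,0,0,-0.5,4,0,0,0]'  && python3 -m handwheel '[0,0,0,0,0,0,0,0,0,0]'
python3 - <<'E'
from loc import *
p,d,c=snap("scene"); W=cloud(d,c); f=feats(p,W,d); print(robot.observe()['tool_pos'])
m=lambda k,y0,y1:W[f[k]&(W[...,1]>y0)&(W[...,1]<y1)&(W[...,0]>.5)&(W[...,0]<.68)]
P=m('whiterim',-.12,.04); P=P[np.hypot(P[:,0]-.585,P[:,1]+.038)<.055]; print(len(P),circ(P,.043)); print('red',circ(m('red',-.12,.04),.061)); print('blue',circ(m('bluerim',.04,.18),.043))
E
```

```text
time: 8.3
tool_pos: [0.521, -0.149, 0.0779]
tool_rot: [-3.138, 0.002, -2.678]
contact_force: [0.6, -4.2, 6.1]
opening: 0.0157
grip_force: 30.1
time: 9.1
tool_pos: [0.5123, -0.0744, 0.0778]
tool_rot: [-3.139, 0.002, -2.677]
contact_force: [1.5, -6.2, 6.0]
opening: 0.0154
grip_force: 30.1
time: 9.3
tool_pos: [0.5123, -0.0741, 0.0777]
tool_rot: [-3.14, 0.002, -2.677]
contact_force: [1.7, -1.0, 7.3]
opening: 0.016
grip_force: 30.0
[ 0.51223586 -0.0741441   0.07768229]
403 [ 0.58578475 -0.0376522 ]
red [ 0.58505153 -0.03712222]
blue [0.56322964 0.11137682]
```

The white pot is centred on the red ring. I'll release it, rise and travel behind the switch.

```bash
python3 -m handwheel '[0,0,0,0,0.4,0,0,0,0,0.4,0,0,0,0,0.4,0,0,15,0,0.4,0,0,45,0,0.4,0,0,45,0,0,0,0,15,0,0]' && python3 -m handwheel '[-17.6,36.6,0,-0.02,0,-17.6,36.6,0,-0.02,0,-17.6,36.6,0,-0.02,0,-17.6,36.6,0,-0.02,0,-17.6,36.6,0,-0.02,0,-17.6,36.6,0,-0.02,0,-17.6,36.6,0,-0.02,0,-17.6,36.6,0,-0.02,0]' && python3 -m handwheel '[0,0,0,0,0]'
python3 - <<'E'
from loc import *
print(robot.observe()['tool_pos'],robot.observe()['tool_rot'])
ims=[]
for n in("scene","wrist"):
    p,d,c=snap(n); W=cloud(d,c); f=feats(p,W,d); ims.append(p)
    x,y,z=np.moveaxis(W,-1,0); b=f['ball']&(x>.36)&(x<.5)&(y<.29)&(y>.19)&(z<.11); P=W[b]; print(n,b.sum())
    if len(P)>10:
        print('ball',P.mean(0),least_squares(lambda q:np.linalg.norm(P-q,axis=1)-.013,P.mean(0)-[0,0,.005],loss='soft_l1',f_scale=.001).x)
    if n=="scene":
        m=lambda k,y0,y1:W[f[k]&(y>y0)&(y<y1)&(x>.5)&(x<.68)]
        P=m('whiterim',-.12,.04); P=P[np.hypot(P[:,0]-.585,P[:,1]+.038)<.055]; print(circ(P,.043),'red',circ(m('red',-.12,.04),.061),'blue',circ(m('bluerim',.04,.18),.043))
cv2.imwrite("pics/m3.png",cv2.resize(np.hstack(ims),(800,300)))
E
```

```text
time: 10.05
tool_pos: [0.5129, -0.0744, 0.2009]
tool_rot: [-3.137, 0.005, -2.677]
contact_force: [1.4, -1.0, -0.7]
opening: 0.0249
grip_force: 0.0
time: 10.85
tool_pos: [0.3693, 0.22, 0.1966]
tool_rot: [3.141, -0.0, -2.838]
contact_force: [0.4, -0.3, -0.1]
opening: 0.0002
grip_force: 0.0
time: 10.95
tool_pos: [0.368, 0.2218, 0.1965]
tool_rot: [3.14, -0.001, -2.833]
contact_force: [1.3, -0.3, 0.5]
opening: 0.0004
grip_force: 0.0
[0.36803046 0.2218289  0.19653736] [ 3.14022133e+00 -1.15741113e-03 -2.83295859e+00]
scene 57
ball [0.42504154 0.23379064 0.1034585 ] [0.41842097 0.23856481 0.09644589]
[ 0.58605418 -0.03739613] red [ 0.58507913 -0.03714314] blue [0.56319941 0.11103719]
wrist 0
```

View pics/m3.png

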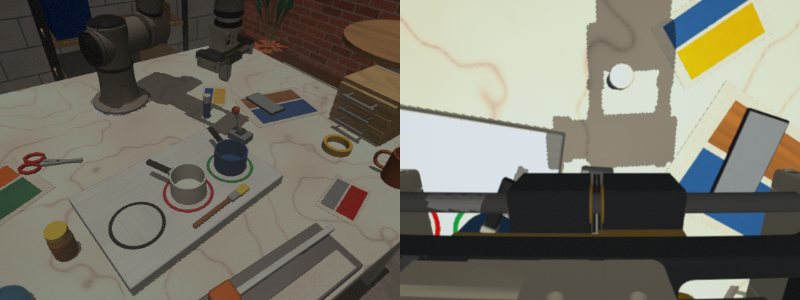

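Both pots stand in their rings, at scene (187,183) and (230,157). A small bottle stands behind the gripper, wrist view (620,75), so I'll locate it before descending.

Run:
```python
from loc import *
for n in("scene","side"):
    D=np.load(n+"0.npz"); p,W,d=D['p'],D['W'],D['d']; x,y,z=np.moveaxis(W,-1,0)
    m=(d>0)&(x>.2)&(x<.39)&(y>.1)&(y<.35)&(z>.02)&(z<.2)
    P=W[m]; print(n,len(P),np.percentile(P,[2,50,98],axis=0).round(3).tolist())
    m=(d>0)&(x>.37)&(x<.47)&(y>.19)&(y<.29)&(z>.06)&(z<.12); print(np.c_[W[m].min(0),np.median(W[m],0),W[m].max(0)].round(3).tolist())
```

```text
scene 361 [[0.272, 0.114, 0.022], [0.291, 0.214, 0.051], [0.389, 0.232, 0.09]]
[[0.409, 0.427, 0.438], [0.226, 0.236, 0.247], [0.061, 0.096, 0.111]]
side 574 [[0.266, 0.104, 0.021], [0.282, 0.208, 0.037], [0.389, 0.225, 0.09]]
[[0.404, 0.417, 0.435], [0.22, 0.231, 0.241], [0.063, 0.099, 0.11]]
```

```bash
python3 -m handwheel '[0,0,-45,0,0,0,0,-40,0,0,0,0,-20,0,0,0,0,0,0,0]' && python3 -m handwheel '[9.5,3,0,0,0,9.5,3,0,0,0,9.5,3,0,0,0,9.5,3,0,0,0,9.5,3,0,0,0,9.5,3,0,0,0,9.5,3,0,0,0,9.5,3,0,0,0]' && python3 -m handwheel '[6,2,0,0,0,6,2,0,0,0]' && python3 -m handwheel '[4,1.3,0,0,0,0,0,0,0,0]' && python3 -m handwheel '[4,1.3,0,0,0,0,0,0,0,0]'
python3 - <<'E'
from loc import *
print(robot.observe()['tool_pos'])
for n in("scene","side"):
    p,d,c=snap(n); W=cloud(d,c); f=feats(p,W,d); x,y,z=np.moveaxis(W,-1,0); P=W[f['ball']&(x>.36)&(x<.55)&(y<.3)&(y>.19)&(z<.12)]; print(n,len(P),P.mean(0) if len(P) else'')
    if n=="scene": cv2.imwrite("pics/s4.png",cv2.resize(p[100:300,200:450],(750,600)))
E
```

```text
time: 11.45
tool_pos: [0.3694, 0.2168, 0.0893]
tool_rot: [-3.141, -0.006, -2.839]
contact_force: [0.2, 0.4, 0.2]
opening: 0.0001
grip_force: 0.0
time: 12.25
tool_pos: [0.4472, 0.2429, 0.0916]
tool_rot: [-3.142, -0.0, -2.837]
contact_force: [-1.1, -1.4, -0.8]
opening: 0.0005
grip_force: 0.5
time: 12.45
tool_pos: [0.4588, 0.2468, 0.0915]
tool_rot: [3.142, -0.001, -2.837]
contact_force: [-1.2, -0.2, -0.7]
opening: 0.0004
grip_force: 0.6
time: 12.65
tool_pos: [0.4601, 0.2471, 0.0911]
tool_rot: [-3.141, -0.007, -2.837]
contact_force: [-7.8, -3.7, 4.3]
opening: 0.0004
grip_force: 4.7
time: 12.85
tool_pos: [0.4606, 0.2473, 0.091]
tool_rot: [-3.141, -0.015, -2.837]
contact_force: [-20.2, -7.8, 13.2]
opening: 0.0005
grip_force: 10.9
[0.46062205 0.24727867 0.09095815]
scene 71 [0.48882896 0.2484696  0.09847981]
side 0
```

View pics/s4.png

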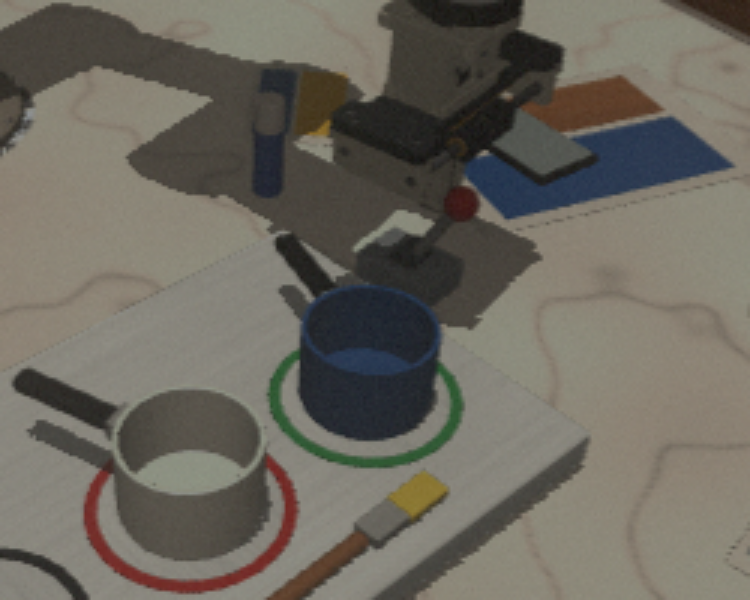

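The lever is over against its stop, with the ball at crop (460,203). I'll back off and rise clear.

```bash
python3 -m handwheel '[-9.5,-3,0,0,0,-20,-6,0,0,0,-20,-6,20,0,0,0,0,45,0,0,0,0,45,0,0,0,0,0,0,0]'
python3 - <<'E'
from loc import *
for n in("scene","side"):
    p,d,c=snap(n); W=cloud(d,c); f=feats(p,W,d); x,y,z=np.moveaxis(W,-1,0); P=W[f['ball']&(x>.36)&(x<.55)&(y<.3)&(y>.19)&(z<.12)]; print(n,len(P),P.mean(0) if len(P) else'')
    m=lambda k,y0,y1:W[f[k]&(y>y0)&(y<y1)&(x>.5)&(x<.68)]
    P=m('whiterim',-.12,.04); P=P[np.hypot(P[:,0]-.585,P[:,1]+.038)<.055]; print(circ(P,.043),'red',circ(m('red',-.12,.04),.061),'blue',circ(m('bluerim',.04,.18),.043),'cap',W[f['cap']&(z>.08)].mean(0))
E
```

```text
time: 13.55
tool_pos: [0.4203, 0.2356, 0.2077]
tool_rot: [3.141, 0.013, -2.837]
contact_force: [0.5, -0.4, -0.2]
opening: 0.0004
grip_force: 0.0
scene 77 [0.48806168 0.24938001 0.09911335]
[ 0.58610136 -0.03745965] red [ 0.5850704 -0.0371247] blue [0.56320375 0.11125171] cap [ 0.56844043 -0.34274793  0.08424381]
side 46 [0.47780049 0.24690264 0.09850019]
[ 0.58253346 -0.03896527] red [ 0.58468217 -0.03837426] blue [0.56032154 0.10989374] cap [ 0.56416228 -0.34476441  0.08546881]
```

```bash
python3 -c "
from cell import robot
print(robot.hand_in())"
```

```text
the job is handed in; nothing more can be done
None
```

The job is done and handed in at about 14 s of the 58 s: blue pot in the green ring and white pot in the red ring (both centred within about 3 mm and let go of), then the switch pushed over to its end stop, with the jar still standing.

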